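Stow the weighed sample tube in the child-resistant jar

TASK

Open the child-resistant jar by pushing its cap down and turning it counter-clockwise, and set the cap flat, right way up, on the clear part of the tray. Take the sample tube standing on the balance and lower it upright, stopper up, through the jar's mouth until you can let it slide in, then put the cap back on, push it down and turn it clockwise until it locks. Leave the short tube, the dish and the spatula on the tray where they are.

Things in the scene. Friction and masses are not known exactly. Their poses are not given: they have to be found in the camera images.
- cap_grip (a point): Centre of the grip bar on the jar's loose grey cap, on the cap's axis, half-way up the bar: 16 mm above the cap's deck, 48 mm above its skirt's lower edge. x along the bar, z up. The bar is 80 mm long, 20 mm wide and rises 32 mm above the deck. Two lugs inside the skirt lie under the bar's ends, so the cap fits either way round.
- cap: The cap: a grey disc 99 mm in diameter, 32 mm tall (hollow skirt 26 mm deep under a 6 mm deck), 64 mm with its bar; 130 g. Origin: centre of the skirt's lower edge; x along the bar, z up. It starts locked on the jar. Its loose fit allows about 2 mm off-centre when it is put on.
- jar_mouth (a point): Centre of the top of the jar's neck, 98 mm above the table. z up; x is the direction of the cap's bar when locked. Locked, the bar's centre is 30 mm above this point (deck top 14 mm above it). The mouth is 60 mm across inside; the jar's floor is 86 mm below this point. With the cap off, the sprung seal ring's top stands 14 mm above it.
- jar: To lock: set the cap on with the bar 1.3 rad counter-clockwise of x, push down to the stop, turn clockwise 1.3 rad, let it rise. White jar, 110 mm in diameter, fixed in a grey 136 mm square holder. Axes as jar_mouth. To open: push down to the stop (8 mm, 18 to 22 N), then turn counter-clockwise (from above) 1.3 rad (1.0 to 2.2 is free), then lift. Less than 5 mm down, a ridge blocks turning.
- seal (a joint): Sprung seal ring in the jar's mouth that pushes the cap up: m pressed down, 0 with the cap locked, -0.006 with the cap unlocked or off, rigid stop at 0.008. Force 10 N at 0, 1 N more per mm (over 5 mm needed to turn, press to the stop to be sure). Unlocked, the cap sits 6 mm above its locked height and cannot turn back unless pushed down.
- tube_mid (a point): Centre (half-way up) of the sample tube: clear plastic cylinder with black stopper, 26 mm in diameter, 80 mm tall, 50 g, standing on the balance's dark pan, 28 mm above the table. z up along the tube. The shorter tube on the tray is not wanted.
- balance: Flat grey balance, 170 x 130 mm, fixed; 22 mm high, dark pan's top at 28 mm. Origin under its centre; the pan's centre is 22 mm along its x.
- tray_clear (a point): Middle of the clear part of the grey tray's floor, 5 mm above the table. The tray is fixed, 240 x 240 mm, rim 12 mm high; its centre is 45 mm from here towards this point's -y. Dish, spatula and spare tube are on its -y side; the cap set here has about 15 mm to spare all round.
- spare_tube: Shorter tube, 26 mm in diameter, 60 mm tall, standing on the tray; origin under its foot. Leave alone.
- dish: Clear round open dish, 60 mm in diameter, 14 mm tall, on the tray; origin under its centre. Leave alone.
- spatula: White plastic spatula, 140 mm long, 18 mm wide, lying on the tray along its -y rim; origin under its middle. Leave alone.
- tube: The sample tube again; origin at the centre of its foot.
Things that resemble listed ones, but are neither listed nor needed, are in the scene too. Leave any red look-alike of the cap alone.

How it is judged:
On the way, in this order (a step that is already met when the one before it is completed fails the run):
1. the cap is unlocked and lifted clear of the jar (z of cap_grip in the frame of jar_mouth above 0.065 m), for 0.1 s.
2. the cap rests flat on the tray, right way up, let go (z of cap_grip in the frame of tray_clear between 0.043 and 0.053 m and x of cap_grip in the frame of tray_clear between -0.075 and 0.075 m and y of cap_grip in the frame of tray_clear between -0.045 and 0.035 m and angle between cap_grip's own z axis and vertical below 0.1 rad and contact force between the fingers and cap below 0.1 N), for 0.2 s.
3. the sample tube is upright with its foot in the jar's mouth (horizontal distance between tube_mid and jar_mouth below 0.03 m and z of tube_mid in the frame of jar_mouth between -0.03 and 0.045 m and angle between tube_mid's own z axis and vertical below 0.35 rad and contact force between the fingers and tube above 0.5 N).
4. the sample tube is inside the jar, let go (horizontal distance between tube_mid and jar_mouth below 0.045 m and z of tube_mid in the frame of jar_mouth below -0.03 m and contact force between the fingers and tube below 0.1 N), for 0.2 s.
At the end, for the whole second after the job is handed in: The sample tube is inside the jar and the cap is locked on it: on the neck within 6 mm, level within 0.06 rad, at its locked height within about 3 mm (bar's centre 27 to 32.5 mm above the neck), bar within 0.16 rad of the locked direction, released and at rest (horizontal distance between tube_mid and jar_mouth below 0.045 m and z of tube_mid in the frame of jar_mouth below -0.03 m and horizontal distance between cap_grip and jar_mouth below 0.006 m and angle between cap_grip's own z axis and vertical below 0.06 rad and z of cap_grip in the frame of jar_mouth between 0.027 and 0.0325 m and angle between the x axis of cap_grip and the x axis of jar_mouth, either way round below 0.16 rad and contact force between the fingers and cap below 0.1 N and linear speed of cap below 0.01 m/s); the robot touches nothing.
It fails at once if the spare tube on the tray is shifted by more than 25 mm (distance of spare_tube from where it was at the start of the episode above 0.025 m).
It fails at once if the dish on the tray is shifted by more than 25 mm (distance of dish from where it was at the start of the episode above 0.025 m).
It fails at once if the spatula on the tray is shifted by more than 25 mm (distance of spatula from where it was at the start of the episode above 0.025 m).
It fails at once if the spare tube is knocked over (angle between spare_tube's own z axis and vertical above 0.5 rad).
It also fails if it takes over 72 s, if anything falls off the work surface, if the arm or the gripper's body presses on something with over 40 N, if the wrist force passes 120 N, or if a joint passes its speed limit or range.

ROBOT

A 6-joint arm with a two-finger parallel gripper is mounted at the origin on the work surface. World frame = base frame: x ahead of the robot, y to its left, z up, the work surface at z = 0. Lengths are in m, angles in rad, forces in N, time in s.
With the tool pointing down it reaches from about 0.35 to 0.975 m from the base axis. Payload 4.9 kg.
Tool frame: the origin (TCP) lies midway between the tips of the shut fingers; the grasp point (between the pads) lies 19 mm behind it; z points along the fingers, y is the direction in which the jaws open and shut (so a half turn about z gives the same grasp; the last joint's range is limited). The gripper opens to 85 mm and grips with 20 to 120 N. Pads are 22 mm wide; open, the fingers measure 114 mm over their backs; the gripper's body (76 mm by 85 mm) begins 54 mm behind the grasp point. The pads swing forward as they close: fully open they stand 13 mm farther back than shut.
Start: joints at [-1.28, 0.053, 1.613, -0, 1.476, -0.119], TCP at [0.249, -0.573, 0.231] pointing down, gripper open.
Joint ranges: [-3.01, 3.01], [-1.01, 2.22], [0.06, 2.58], [-1.02, 4.17], [0.09, 2.62], [-3.14, 3.14]. Speed limits (rad/s): [2.57, 2.57, 3.14, 3.14, 3.14, 3.14].

INTERFACE

Orientations are given as a rotation vector (axis times angle).
In Python, from station import ctrl gives the robot as it stands.
- The arm moves only by the tool play_rows, never from a script. Its argument "motion" is a list that holds one entry, the list of rows, each a list of 7 numbers: the closure, from -1 (fully open) to 1 (shut), then the shift along the tool's x, y, z in cm, then the turn, a rotation vector about the tool's x, y, z in degrees. A call has 1 to 20 rows; each row is the pose to reach, as a shift and turn from the pose measured when the call began, along the tool's axes at that moment; what a row does not reach only later rows make up. A row lasts 1/8 s, in which the tool goes at most 62.5 mm and 10.7 degrees, less where a joint would pass 70% of its speed; a pose out of reach is approached as far as the arm can. A call with a gripper value outside its range is refused whole. The fingers move at their own pace and stop on an object; "newtons" is the grip in N (left out, the last holds). Time passes only in rows, so rows that repeat a pose let the fingers close. It gives the time, the measured TCP pose, the force and the opening at its end, in the units of the state.
- ctrl.get_obs(): the state, without advancing time (a new reading comes with each control period).
- ctrl.get_image(name): name is "side" or "top"; returns a dict with "color" (400x640x3 uint8, red, green, blue), "mtx" (3x3 intrinsics, pixels), "T" (4x4, takes a point from camera to world coordinates). Camera axes: x right, y up, looking along -z (the intrinsics and any distortion apply to the point x, -y, -z); pixel columns grow to the right and rows downward; lengths in m; the calibration is good to about 2 mm. A picture is of the moment at which its call begins. There is no depth.
- ctrl.finish_job(): hands the job in, once; it reports no verdict.
The state is a dict: "t": time; "q": joint angles; "dq": joint speeds; "effort": joint torques, N m; "tool_pos": TCP position; "tool_rot": TCP orientation; "contact_force": force on the tool from outside, world axes, zero at the start; "wrist_torque": the same for the moment, N m; "opening": finger opening in m.
Only numpy, scipy, OpenCV 4.12 (cv2) and the standard library are available. Lean on these libraries where they do the work, as an engineer would, in place of code of your own. Each camera call takes 0.05 s, during which the arm holds its last target.

## Working session

There is one attempt and no reset: what is moved stays moved. The work goes in short steps, Python scripts to look and compute and a tool call to move; the robot and the scene stay as the last step left them, time stands still between calls to the robot, and variables do not carry over. Pictures are saved under pics/ and viewed, and the job is handed in when it is done.

Besides the shell and the picture viewer there is one more tool, called after "Call:" by a JSON object that holds its "fn" and its "kwargs". play_rows: Moves the arm, as the interface text tells. Its arguments: {"type":"object","properties":{"motion":{"type":"array"},"newtons":{"type":"number"}},"required":["motion"]}

```bash
ls; mkdir -p pics; python3 - <<'E'
from station import ctrl
import cv2
o=ctrl.get_obs()
for k,v in o.items(): print(k,v)
for n in("side","top"):
    d=ctrl.get_image(n); cv2.imwrite(f"pics/{n}0.png",d["color"][...,::-1]); print(n,d["mtx"],d["T"],[k for k in d])
E
```

```text
pics
t 0.0
q [-1.28000022e+00  5.33569837e-02  1.61432405e+00  1.09781571e-05
  1.47598918e+00 -1.19002086e-01]
dq [ 0.00082468  0.0010187  -0.00084002 -0.00134047 -0.00149971  0.00025971]
effort [ 1.63628611e-03 -3.93694961e+01 -3.70170772e+01 -2.06669046e-05
  7.14053720e-03  4.83398452e-06]
tool_pos [ 0.24883448 -0.57263952  0.23004499]
tool_rot [-3.07384812e+00 -6.38791759e-01  2.62698831e-04]
contact_force [0.00509084 0.44859876 0.63920716]
wrist_torque [-0.02053715  0.01139415 -0.07894576]
opening 0.08506834558500415
side [[490.16413905   0.         329.57703641]
 [  0.         490.16413905 195.07103406]
 [  0.           0.           1.        ]] [[-0.851319    0.36678939 -0.37512866 -0.00270301]
 [-0.52464169 -0.59878265  0.60515323  0.85618565]
 [-0.00265675  0.71198657  0.70218805  1.06217594]
 [ 0.          0.          0.          1.        ]] ['color', 'mtx', 'T']
top [[459.15533305   0.         317.68515616]
 [  0.         459.15533305 208.38084701]
 [  0.           0.           1.        ]] [[ 0.01537277  0.99083879 -0.13417214  0.34782856]
 [-0.99968219  0.01254935 -0.02186375  0.00473794]
 [-0.01997968  0.13446561  0.99071682  1.26885056]
 [ 0.          0.          0.          1.        ]] ['color', 'mtx', 'T']
```

View pics/top0.png

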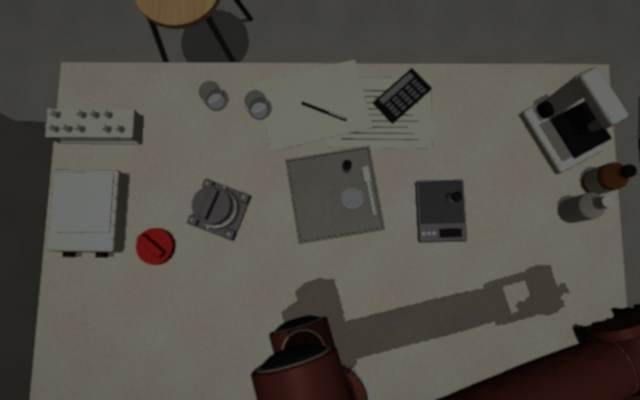

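View pics/side0.png

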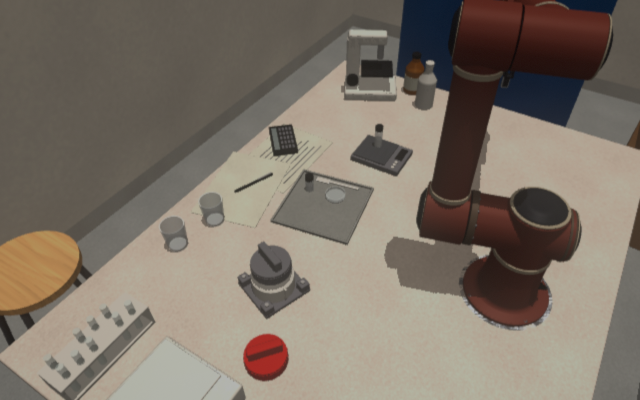

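Top view: the wanted grey cap is at (213,205) and the red look-alike at (155,246). The sample tube is on the balance at (454,197), and the spare tube is on the tray at (347,165). Other round things are two beakers at (212,95) and (258,105), bottles at (590,205) and (605,178), the dish at (352,198) and vials in the rack at left. I choose the grey cap in the square holder and the tube on the balance. Next, close crops to check.

```bash
python3 - <<'E'
import cv2,numpy as np
t=cv2.imread("pics/top0.png");s=cv2.imread("pics/side0.png")
def crop(im,x,y,w,h,f): return cv2.resize(im[y:y+h,x:x+w],None,fx=f,fy=f,interpolation=cv2.INTER_CUBIC)
g=lambda im:np.clip(im.astype(float)*1.6,0,255).astype(np.uint8)
a=crop(t,180,170,80,80,5);b=crop(t,400,165,80,80,5)
cv2.imwrite("pics/c_top.png",g(np.hstack([a,b])))
cv2.imwrite("pics/c_tray.png",g(crop(t,280,140,115,110,5)))
cv2.imwrite("pics/c_side.png",g(np.hstack([crop(s,230,230,90,90,4),crop(s,340,110,90,90,4)])))
E
```

```text
(no output)
```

View pics/c_top.png

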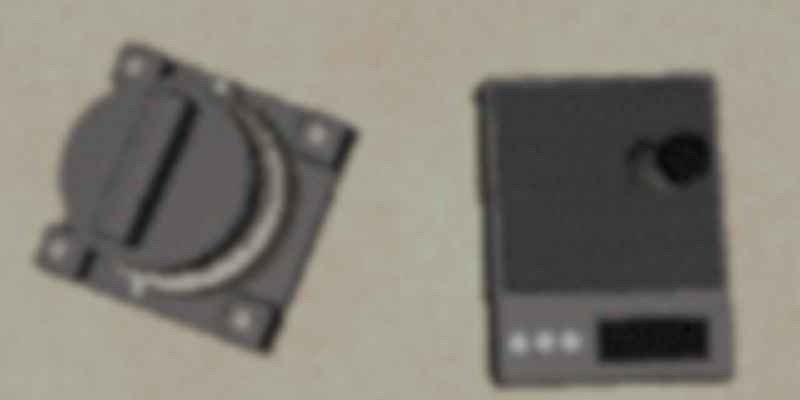

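View pics/c_tray.png

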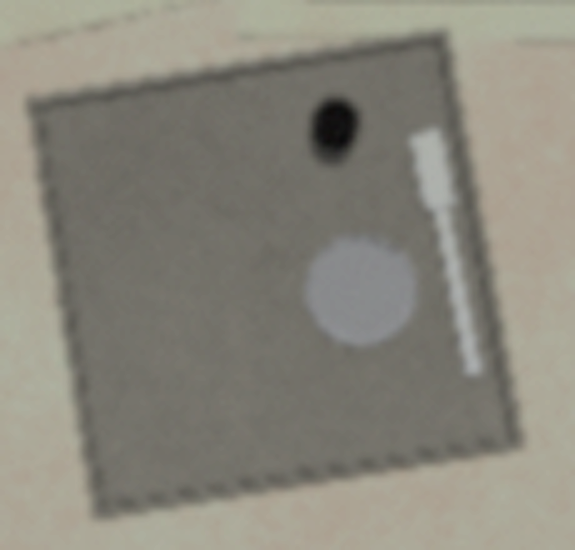

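View pics/c_side.png

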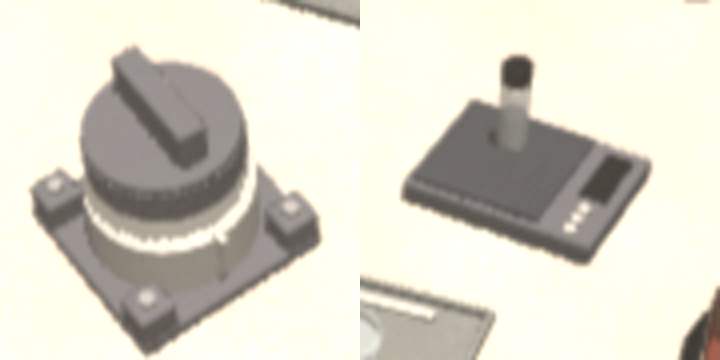

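```bash
cat > h.py <<'E'
import cv2,numpy as np
from scipy.spatial.transform import Rotation as R
MT={"top":np.array([[459.15533305,0,317.68515616],[0,459.15533305,208.38084701],[0,0,1]]),"side":np.array([[490.16413905,0,329.57703641],[0,490.16413905,195.07103406],[0,0,1]])}
TT={"side":np.array([[-0.851319,0.36678939,-0.37512866,-0.00270301],[-0.52464169,-0.59878265,0.60515323,0.85618565],[-0.00265675,0.71198657,0.70218805,1.06217594],[0,0,0,1]]),
"top":np.array([[0.01537277,0.99083879,-0.13417214,0.34782856],[-0.99968219,0.01254935,-0.02186375,0.00473794],[-0.01997968,0.13446561,0.99071682,1.26885056],[0,0,0,1]])}
def ray(n,uv):
    uv=np.atleast_2d(np.asarray(uv,float)); K=MT[n]
    p=np.c_[(uv[:,0]-K[0,2])/K[0,0],-(uv[:,1]-K[1,2])/K[1,1],-np.ones(len(uv))]
    return TT[n][:3,3],p@TT[n][:3,:3].T
def plane(n,uv,z):
    o,d=ray(n,uv); return o+d*((z-o[2])/d[:,2])[:,None]
def proj(n,P):
    P=np.atleast_2d(P); q=(P-TT[n][:3,3])@TT[n][:3,:3]; K=MT[n]
    return np.c_[K[0,2]+K[0,0]*q[:,0]/-q[:,2],K[1,2]-K[1,1]*q[:,1]/-q[:,2]]
def tri(uvt,uvs):
    a,d=ray("top",uvt);b,e=ray("side",uvs);d=d[0];e=e[0]
    s=np.linalg.lstsq(np.c_[d,-e],b-a,rcond=None)[0]
    p,q=a+s[0]*d,b+s[1]*e; return (p+q)/2,np.linalg.norm(p-q)
def crop(im,x,y,w,h,f,fn,gain=1.6,grid=10):
    c=cv2.resize(im[y:y+h,x:x+w],None,fx=f,fy=f,interpolation=cv2.INTER_CUBIC)
    c=np.clip(c.astype(float)*gain,0,255).astype(np.uint8)
    for u in range(x-x%grid+grid,x+w,grid):
        X=int((u-x+.5)*f);cv2.line(c,(X,0),(X,6),(0,0,255),1);cv2.putText(c,str(u),(X-10,18),0,.35,(0,0,255))
    for v in range(y-y%grid+grid,y+h,grid):
        Y=int((v-y+.5)*f);cv2.line(c,(0,Y),(6,Y),(0,0,255),1);cv2.putText(c,str(v),(8,Y+4),0,.35,(0,0,255))
    cv2.imwrite(fn,c)
E
python3 - <<'E'
from h import *
t=cv2.imread("pics/top0.png");s=cv2.imread("pics/side0.png")
crop(t,185,175,70,60,11,"pics/j_top.png",2.4)
crop(s,235,230,75,60,10,"pics/j_side.png",1.6)
E
```

```text
(no output)
```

View pics/j_top.png

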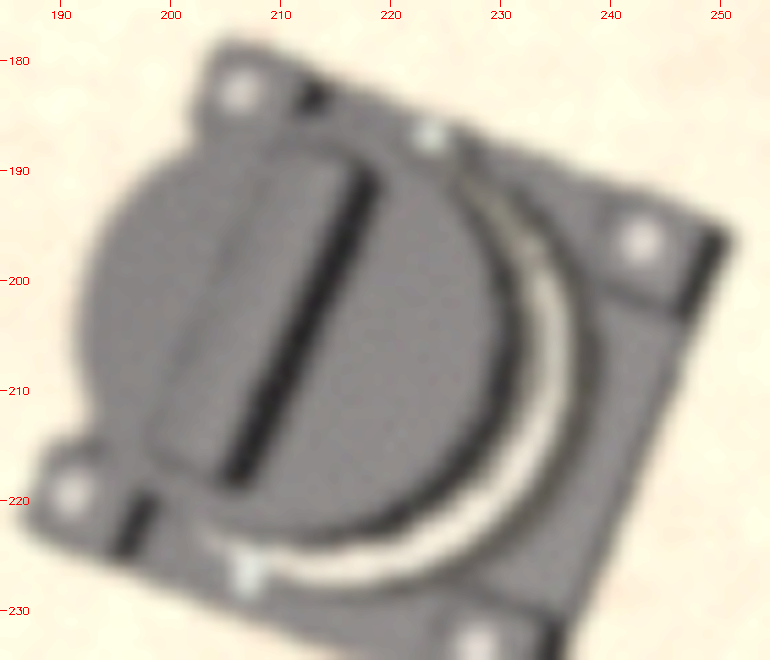

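View pics/j_side.png

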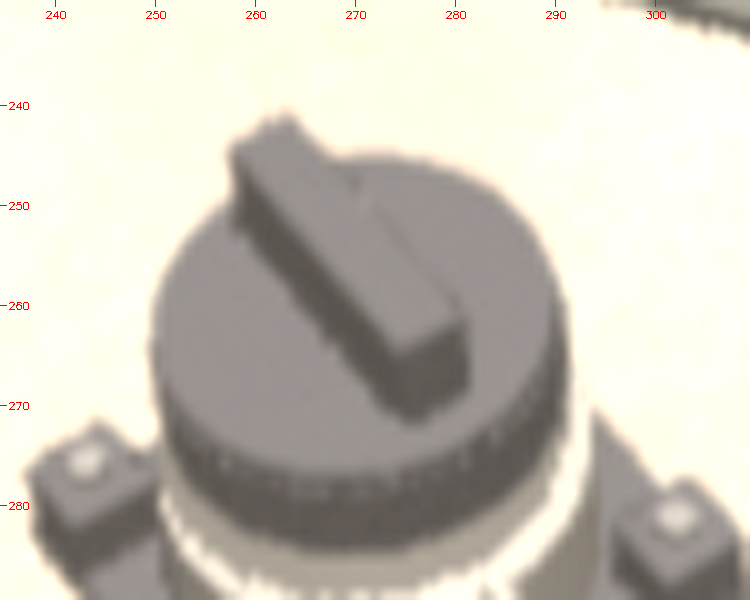

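```bash
python3 - <<'E'
from h import *
tc=[(208.7,188),(217.3,189.7),(198.3,214.3),(205.6,217.7)]
sc=[(263.3,241.2),(258,245),(280.7,261.2),(274.7,264.6)]
for n,c in(("top",tc),("side",sc)):
    P=plane(n,c,.144); print(n,P.mean(0)); 
    for i,j in((0,1),(2,3),(0,2),(1,3)): print(np.linalg.norm(P[i]-P[j]).round(4),np.degrees(np.arctan2(*(P[j]-P[i])[1::-1])).round(1))
# deck edges
D=plane("top",[(191.6,205),(230.7,205),(193.8,196.5),(209.5,223.5)],.112);print(D)
D=plane("top",[(191.6,205),(230.3,205)],.112);print(D.mean(0),np.linalg.norm(D[0]-D[1]))
S=plane("side",[(250,263),(290.5,263),(272,245),(268,276.7)],.112);print(S,S[:2].mean(0),S[2:].mean(0))
# green marks? studs
print(plane("top",[(206.5,183),(242.8,196.3),(191,219.5),(228,233)],.03).mean(0),plane("top",[(206.5,183),(242.8,196.3),(191,219.5),(228,233)],.03))
print(plane("top",[(223.7,186.7),(207,226.7)],.06))
E
```

```text
top [0.51178293 0.30412144 0.144     ]
0.0222 -100.5
0.0204 -113.9
0.0703 161.1
0.0753 159.8
side [0.50805543 0.30718539 0.144     ]
0.0167 77.2
0.0166 68.3
0.077 159.0
0.0744 159.0
[[0.50914452 0.35320262 0.112     ]
 [0.51040216 0.25271518 0.112     ]
 [0.5312366  0.3486822  0.112     ]
 [0.46220522 0.30491148 0.112     ]]
[0.50976691 0.30347202 0.112     ] 0.09946898688451612
[[0.5463331  0.33743225 0.112     ]
 [0.46270512 0.2861299  0.112     ]
 [0.53442958 0.26412547 0.112     ]
 [0.48487088 0.34714623 0.112     ]] [0.50451911 0.31178107 0.112     ] [0.50965023 0.30563585 0.112     ]
[0.51361697 0.30743052 0.03      ] [[0.5823438  0.33979941 0.03      ]
 [0.54643204 0.23796716 0.03      ]
 [0.4805995  0.37744984 0.03      ]
 [0.44509253 0.27450569 0.03      ]]
[[0.56710106 0.28476981 0.06      ]
 [0.45872322 0.32467321 0.06      ]]
```

```bash
python3 - <<'E'
from h import *
t=cv2.imread("pics/top0.png");s=cv2.imread("pics/side0.png")
crop(t,410,175,65,70,8,"pics/b_top.png",2.2)
crop(s,345,115,75,60,10,"pics/b_side.png",1.6)
from station import ctrl
o=ctrl.get_obs();print(R.from_rotvec(o["tool_rot"]).as_matrix().round(3))
E
```

```text
[[ 0.917  0.398 -0.001]
 [ 0.398 -0.917  0.002]
 [ 0.    -0.002 -1.   ]]
```

View pics/b_top.png

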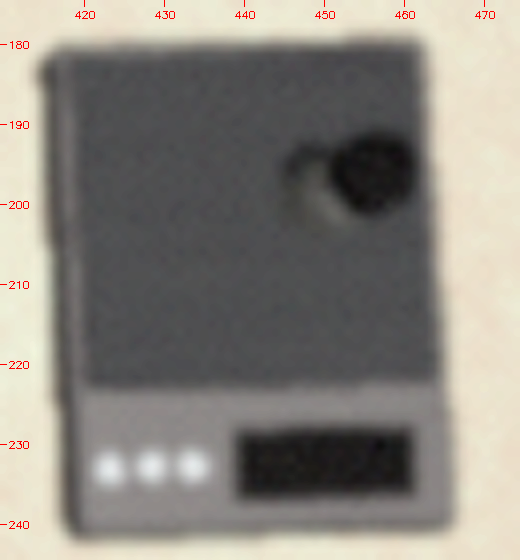

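View pics/b_side.png

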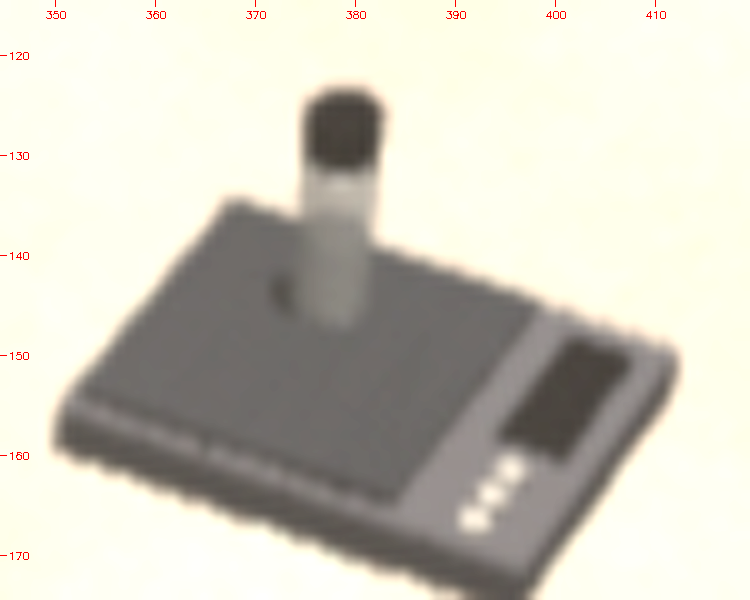

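```bash
python3 - <<'E'
from h import *
print("tube",plane("top",[(456.3,196.1)],.107),plane("side",[(379,126.3)],.108), tri((456.3,196.1),(379,126.3)))
c=np.array([(27,98),(447,29),(523,446),(96,519)])/5+[279.6,139.6]
P=plane("top",c,.012);print(P,P.mean(0))
for i in range(4): d=P[(i+1)%4]-P[i];print(np.linalg.norm(d).round(4),np.degrees(np.arctan2(d[1],d[0])).round(1))
# rotation of features: dish, spare tube
print("dish",plane("top",[(279.6+361/5,139.6+292/5)],.01),"spare",plane("top",[(279.6+335/5,139.6+124/5)],.064),"spat",plane("top",[(279.6+460/5,139.6+255/5)],.007))
b=np.array([(415.5,180.5),(462.5,180.3),(466,240.3),(418.5,241)])
B=plane("top",b,.022);print("bal",B,B.mean(0))
E
```

```text
tube [[ 0.54122381 -0.32235028  0.107     ]] [[ 0.53688781 -0.31889302  0.108     ]] (array([ 0.54056307, -0.32377222,  0.10368576]), np.float64(0.0026117003982088125))
[[ 0.65622061  0.1264026   0.012     ]
 [ 0.69837803 -0.1089372   0.012     ]
 [ 0.46392782 -0.15056144  0.012     ]
 [ 0.42067713  0.08268081  0.012     ]] [ 0.5598009 -0.0126038  0.012    ]
0.2391 -79.8
0.2381 -169.9
0.2372 100.5
0.2396 10.5
dish [[ 0.54854467 -0.06160253  0.01      ]] spare [[ 0.63092143 -0.04434747  0.064     ]] spat [[ 0.57053377 -0.11665596  0.007     ]]
bal [[ 0.59751602 -0.23575854  0.022     ]
 [ 0.59954286 -0.36430374  0.022     ]
 [ 0.43486192 -0.36927662  0.022     ]
 [ 0.43117478 -0.24164443  0.022     ]] [ 0.5157739  -0.30274583  0.022     ]
```

```bash
cat >> h.py <<'E'
def goal(x,y,z,az,o=None):
    """shift cm / turn deg from present pose; az = azimuth of tool x, tool down"""
    from station import ctrl
    o=o or ctrl.get_obs(); M=R.from_rotvec(o["tool_rot"])
    a=np.radians(az); G=R.from_matrix(np.array([[np.cos(a),np.sin(a),0],[np.sin(a),-np.cos(a),0],[0,0,-1.]]))
    sh=M.inv().apply(np.array([x,y,z])-o["tool_pos"])*100
    print("shift",sh.round(2),"turn",np.degrees((M.inv()*G).as_rotvec()).round(2))
def st():
    from station import ctrl
    o=ctrl.get_obs();m=R.from_rotvec(o["tool_rot"]).as_matrix()
    print("t",round(o["t"],2),"tcp",o["tool_pos"].round(4),"az",np.degrees(np.arctan2(m[1,0],m[0,0])).round(2),"tilt",np.degrees(np.arccos(-m[2,2])).round(2),"F",o["contact_force"].round(1),"T",o["wrist_torque"].round(2),"op",round(o["opening"],4),"q6",round(o["q"][5],2))
    return o
E
python3 -c "
from h import *
st();goal(.51,.305,.21,-20)"
```

```text
t 0.1 tcp [ 0.2488 -0.5727  0.2302] az 23.48 tilt 0.1 F [-0.4  0.1  0.1] T [-0.03  0.02  0.04] op 0.0853 q6 -0.12
shift [ 58.92 -70.1    2.16] turn [-1.000e-01  3.000e-02  4.348e+01]
```

Call:
{"fn": "play_rows", "kwargs": {"motion": [[[-1,58.9,-70.1,1,0,0,43.5],[-1,58.9,-70.1,1,0,0,43.5],[-1,58.9,-70.1,1,0,0,43.5],[-1,58.9,-70.1,1,0,0,43.5],[-1,58.9,-70.1,1,0,0,43.5],[-1,58.9,-70.1,1,0,0,43.5],[-1,58.9,-70.1,1,0,0,43.5],[-1,58.9,-70.1,1,0,0,43.5],[-1,58.9,-70.1,1,0,0,43.5],[-1,58.9,-70.1,1,0,0,43.5],[-1,58.9,-70.1,1,0,0,43.5],[-1,58.9,-70.1,1,0,0,43.5],[-1,58.9,-70.1,1,0,0,43.5],[-1,58.9,-70.1,1,0,0,43.5],[-1,58.9,-70.1,1,0,0,43.5],[-1,58.9,-70.1,1,0,0,43.5],[-1,58.9,-70.1,1,0,0,43.5],[-1,58.9,-70.1,1,0,0,43.5]]], "newtons": 100}}

```text
t: 2.35
tool_pos: [0.5096, 0.3038, 0.2215]
tool_rot: [-3.092, 0.548, 0.001]
contact_force: [0.9, -0.3, 0.1]
opening: 0.0855
```

```bash
python3 -c "
from h import *
st();goal(.51,.305,.118,-20)"
```

```text
t 2.35 tcp [0.5096 0.3038 0.2215] az -20.09 tilt 0.09 F [ 0.9 -0.3  0.1] T [ 0.01  0.03 -0.03] op 0.0855 q6 2.33
shift [ 1.000e-02 -1.100e-01  1.035e+01] turn [-0.07  0.07 -0.09]
```

Call:
{"fn": "play_rows", "kwargs": {"motion": [[[-1,0,-0.1,4,0,0,0],[-1,0,-0.1,8,0,0,0],[-1,0,-0.1,10.3,0,0,0],[-1,0,-0.1,10.3,0,0,0],[0,0,-0.1,10.3,0,0,0],[0.3,0,-0.1,10.3,0,0,0],[0.5,0,-0.1,10.3,0,0,0],[0.7,0,-0.1,10.3,0,0,0],[1,0,-0.1,10.3,0,0,0],[1,0,-0.1,10.3,0,0,0]]], "newtons": 100}}

```text
t: 3.6
tool_pos: [0.5106, 0.3057, 0.1199]
tool_rot: [-3.09, 0.547, -0.001]
contact_force: [-0.4, 2.9, 5.5]
opening: 0.0181
```

```bash
python3 -c "
from h import *
from station import ctrl
o=st()
for n in ('top','side'):
  d=ctrl.get_image(n)['color'][...,::-1].copy()
  if n=='side': crop(d,210,190,120,110,6,'pics/g1s.png')
"
```

```text
t 3.6 tcp [0.5106 0.3057 0.1199] az -20.09 tilt 0.19 F [-0.4  2.9  5.5] T [0.28 0.03 0.  ] op 0.0181 q6 2.33
```

View pics/g1s.png

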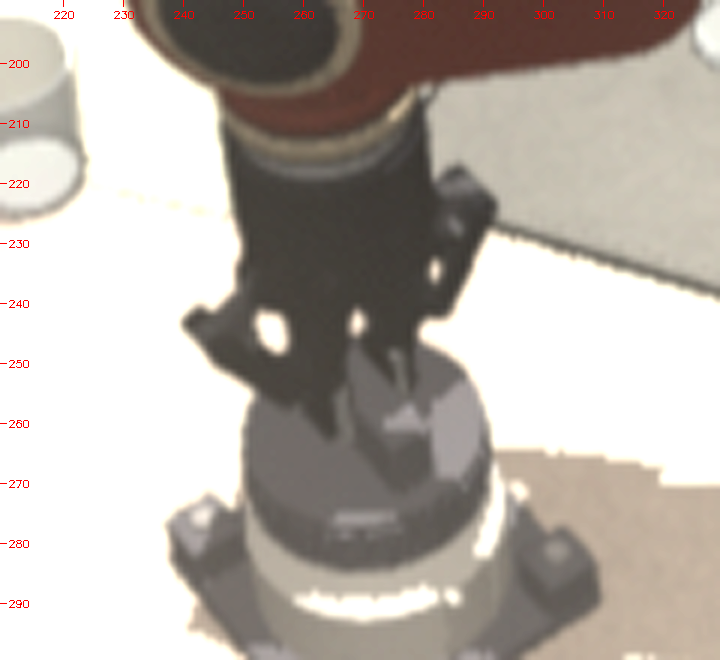

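The side view shows the fingers closed on the bar ends' middle at (265,258), with the cap still seated. Now pressing down.

Call:
{"fn": "play_rows", "kwargs": {"motion": [[[1,0,0,0.3,0,0,0],[1,0,0,0.6,0,0,0],[1,0,0,0.9,0,0,0],[1,0,0,1.0,0,0,0],[1,0,0,1.0,0,0,0]]], "newtons": 120}}

```text
t: 4.32
tool_pos: [0.5112, 0.3059, 0.113]
tool_rot: [-3.09, 0.547, -0.002]
contact_force: [-5.2, -1.6, 14.3]
opening: 0.0177
```

```bash
python3 -c "
from h import *
st()"
```

```text
t 4.33 tcp [0.5112 0.3059 0.113 ] az -20.07 tilt 0.2 F [-5.2 -1.6 14.3] T [-0.46  1.07 -0.05] op 0.0177 q6 2.33
```

Call:
{"fn": "play_rows", "kwargs": {"motion": [[[1,0,0,0.5,0,0,0],[1,0,0,0.8,0,0,0],[1,0,0,0.8,0,0,0],[1,0,0,0.8,0,0,0]]]}}

```text
t: 4.82
tool_pos: [0.5114, 0.3061, 0.1119]
tool_rot: [-3.092, 0.546, -0.001]
contact_force: [-15.2, -6.3, 32.3]
opening: 0.018
```

```bash
python3 -c "
from h import *
st();
o=st()
goal(*o['tool_pos'],54.5)"
```

```text
t 4.83 tcp [0.5114 0.3061 0.1119] az -20.04 tilt 0.11 F [-15.2  -6.3  32.3] T [-1.32  2.77 -0.08] op 0.018 q6 2.33
t 4.83 tcp [0.5114 0.3061 0.1119] az -20.04 tilt 0.11 F [-15.2  -6.3  32.3] T [-1.32  2.77 -0.08] op 0.018 q6 2.33
shift [0. 0. 0.] turn [ -0.08  -0.09 -74.54]
```

Call:
{"fn": "play_rows", "kwargs": {"motion": [[[1,0,0,0.7,0,0,0],[1,0,0,0.7,0,0,-8],[1,0,0,0.7,0,0,-17],[1,0,0,0.7,0,0,-26],[1,0,0,0.7,0,0,-35],[1,0,0,0.7,0,0,-44],[1,0,0,0.7,0,0,-53],[1,0,0,0.7,0,0,-62],[1,0,0,0.7,0,0,-70],[1,0,0,0.7,0,0,-75],[1,0,0,0.7,0,0,-75],[1,0,0,0.7,0,0,-75]]]}}

```text
t: 6.32
tool_pos: [0.513, 0.3065, 0.1119]
tool_rot: [2.787, 1.45, 0.006]
contact_force: [-10.1, -5.0, 29.2]
opening: 0.0179
```

```bash
python3 -c "
from h import *
st();st()
"
```

```text
t 6.33 tcp [0.513  0.3065 0.1119] az 54.99 tilt 0.23 F [-10.1  -5.   29.2] T [-0.96  2.12  0.08] op 0.0179 q6 1.03
t 6.33 tcp [0.513  0.3065 0.1119] az 54.99 tilt 0.23 F [-10.1  -5.   29.2] T [-0.96  2.12  0.08] op 0.0179 q6 1.03
```

Call:
{"fn": "play_rows", "kwargs": {"motion": [[[1,0,0,-0.7,0,0,0],[1,0,0,-1.4,0,0,0],[1,0,0,-1.4,0,0,0]]]}}

```text
t: 6.7
tool_pos: [0.5128, 0.3062, 0.1257]
tool_rot: [2.786, 1.45, 0.006]
contact_force: [0.7, 0.3, 2.3]
opening: 0.0178
```

```bash
python3 -c "
from h import *
st()
from station import ctrl
d=ctrl.get_image('side')['color'][...,::-1].copy()
crop(d,210,190,120,110,6,'pics/g2s.png')
st()
"
```

```text
t 6.7 tcp [0.5128 0.3062 0.1257] az 54.99 tilt 0.22 F [0.7 0.3 2.3] T [ 0.01  0.03 -0.02] op 0.0178 q6 1.03
t 6.75 tcp [0.5128 0.3063 0.1254] az 54.99 tilt 0.21 F [-0.3  0.2  2.7] T [-0.    0.07  0.01] op 0.0178 q6 1.03
```

View pics/g2s.png

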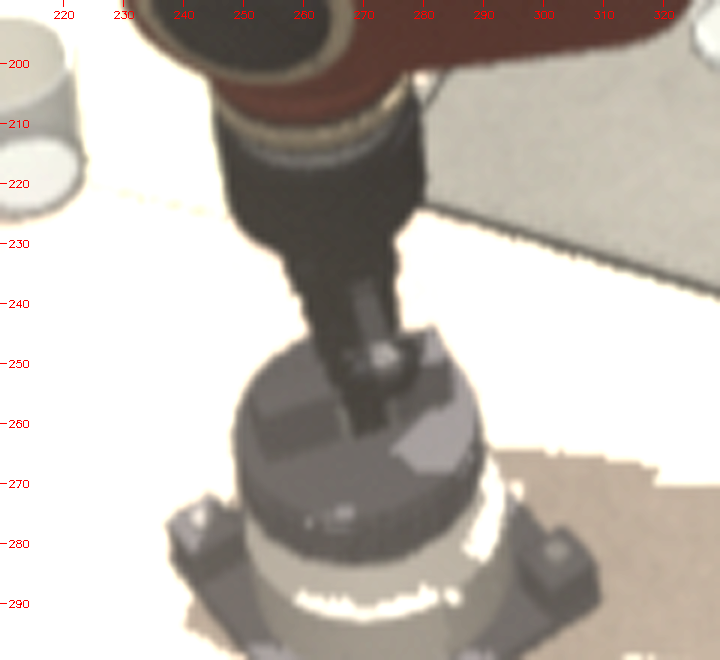

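The cap turned: the bar is now at about 55° and the cap has risen 6 mm, so it is unlocked. Lifting it.

Call:
{"fn": "play_rows", "kwargs": {"motion": [[[1,0,0,-3,0,0,0],[1,0,0,-7,0,0,0],[1,0,0,-11,0,0,0],[1,0,0,-11,0,0,0],[1,0,0,-11,0,0,0]]]}}

```text
t: 7.38
tool_pos: [0.5117, 0.3057, 0.2331]
tool_rot: [2.786, 1.45, 0.001]
contact_force: [-0.5, 0.1, -2.3]
opening: 0.018
```

```bash
python3 -c "
from h import *
from station import ctrl
st()
for n in ('top','side'):
  d=ctrl.get_image(n)['color'][...,::-1].copy(); cv2.imwrite(f'pics/l_{n}.png',d)
  crop(d,*((190,110,150,140,5) if n=='side' else (170,160,90,90,6)),f'pics/g3{n}.png',1.6)
st(); goal(.552,.032,.13,55)
"
```

```text
t 7.38 tcp [0.5117 0.3057 0.2331] az 54.99 tilt 0.03 F [-0.5  0.1 -2.3] T [-0.02 -0.   -0.01] op 0.018 q6 1.02
t 7.47 tcp [0.5113 0.3055 0.2322] az 54.99 tilt 0.07 F [-0.2 -0.4 -1.1] T [-0.01  0.01  0.01] op 0.0176 q6 1.03
shift [-20.06  19.03  10.24] turn [-0.02  0.07 -0.01]
```

View pics/g3side.png

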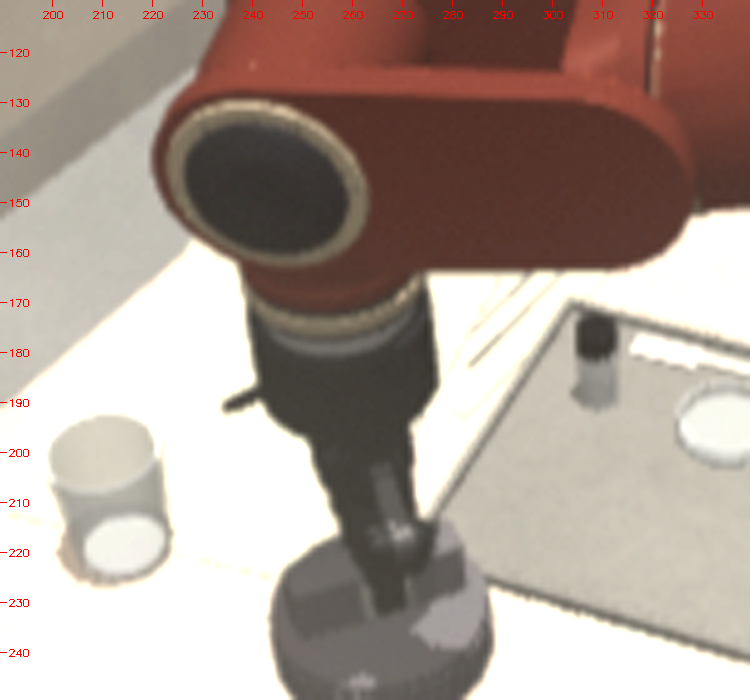

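View pics/g3top.png

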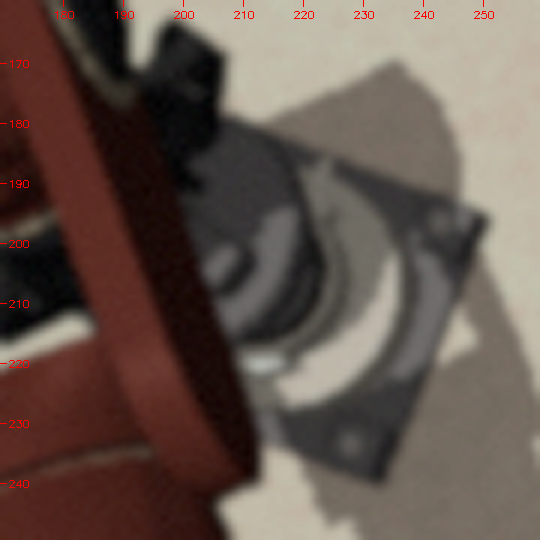

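The cap is held level at (265,235) in the side view. Carrying it to the tray.

Call:
{"fn": "play_rows", "kwargs": {"motion": [[[1,-4.0,3.8,0,0,0,0],[1,-8.0,7.6,0,0,0,0],[1,-12.0,11.4,0,0,0,0],[1,-16.0,15.2,2,0,0,0],[1,-20.1,19.0,6,0,0,0],[1,-20.1,19.0,10,0,0,0],[1,-20.1,19.0,14,0,0,0],[1,-20.1,19.0,17,0,0,0],[1,-20.1,19.0,17,0,0,0],[1,-20.1,19.0,17,0,0,0]]]}}

```text
t: 8.72
tool_pos: [0.5516, 0.0318, 0.0628]
tool_rot: [2.786, 1.45, -0.002]
contact_force: [-0.0, 0.9, -0.5]
opening: 0.0179
```

```bash
python3 -c "
from h import *
from station import ctrl
st()
d=ctrl.get_image('side')['color'][...,::-1].copy()
crop(d,260,150,140,110,5,f'pics/g4side.png',1.6)
st(); goal(.552,.032,.046,55)
"
```

```text
t 8.72 tcp [0.5516 0.0318 0.0628] az 54.99 tilt 0.06 F [-0.   0.9 -0.5] T [-0.03 -0.05  0.  ] op 0.0179 q6 0.53
t 8.78 tcp [0.5524 0.0318 0.0637] az 54.99 tilt 0.08 F [ 0.1 -0.7 -0.5] T [-0.01 -0.07  0.02] op 0.0176 q6 0.53
shift [-0.   -0.04  1.77] turn [ 0.08  0.   -0.01]
```

View pics/g4side.png

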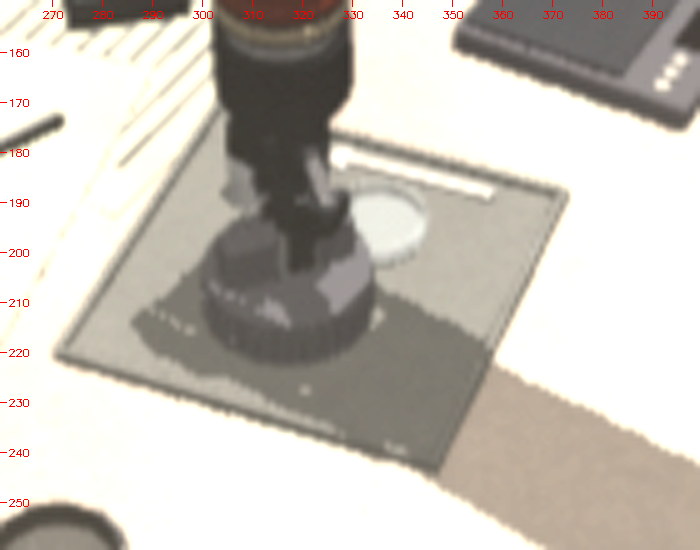

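The cap hovers over the clear part at about (290,210), clear of the dish at (337,193). Lowering.

Call:
{"fn": "play_rows", "kwargs": {"motion": [[[1,0,0,1.0,0,0,0],[1,0,0,1.5,0,0,0],[1,0,0,1.8,0,0,0],[1,0,0,1.9,0,0,0],[1,0,0,1.9,0,0,0]]]}}

```text
t: 9.4
tool_pos: [0.5524, 0.0318, 0.045]
tool_rot: [2.786, 1.45, 0.001]
contact_force: [-1.0, -0.7, 2.0]
opening: 0.0176
```

```bash
python3 -c "
from h import *
st()
"
```

```text
t 9.4 tcp [0.5524 0.0318 0.045 ] az 55.0 tilt 0.08 F [-1.  -0.7  2. ] T [0.09 0.34 0.12] op 0.0176 q6 0.53
```

Call:
{"fn": "play_rows", "kwargs": {"motion": [[[0.6,0,0,0,0,0,0],[0.2,0,0,0,0,0,0],[-0.2,0,0,0,0,0,0],[-0.5,0,0,0,0,0,0],[-0.5,0,0,-1,0,0,0],[-0.5,0,0,-4,0,0,0],[-0.5,0,0,-9,0,0,0],[-0.5,0,0,-14,0,0,0],[-0.5,0,0,-14,0,0,0]]], "newtons": 40}}

```text
t: 10.52
tool_pos: [0.5557, 0.0317, 0.192]
tool_rot: [2.78, 1.447, 0.016]
contact_force: [0.5, 0.0, 0.4]
opening: 0.0638
```

```bash
python3 -c "
from h import *
from station import ctrl
st()
for n in ('side','top'):
  d=ctrl.get_image(n)['color'][...,::-1].copy(); cv2.imwrite(f'pics/p_{n}.png',d)
st(); goal(.5405,-.3225,.20,55); goal(.5405,-.3225,.20,0)
"
```

```text
t 10.53 tcp [0.5557 0.0317 0.192 ] az 55.01 tilt 0.74 F [0.5 0.  0.4] T [-0.03  0.07 -0.04] op 0.0638 q6 0.53
t 10.62 tcp [0.5527 0.0319 0.1861] az 55.0 tilt 0.19 F [-0.4  0.6  0.4] T [ 0.03 -0.04 -0.01] op 0.0641 q6 0.53
shift [-29.73  19.33  -1.35] turn [ 0.18 -0.05  0.  ]
shift [-29.73  19.33  -1.35] turn [ 0.14 -0.13 55.  ]
```

View pics/p_side.png

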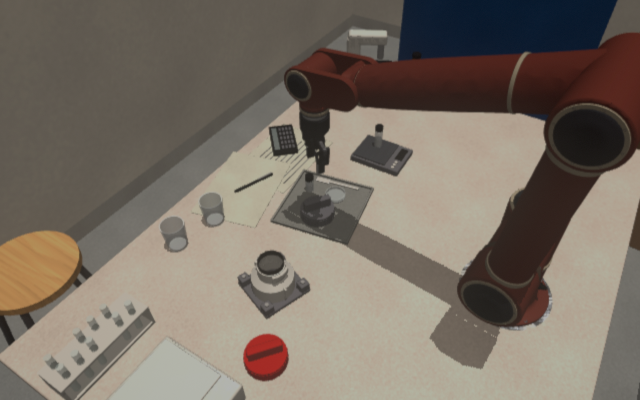

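The cap sits on the tray at (318,208), released. The jar at (271,265) is open, so I measure its mouth while it is clear.

```bash
python3 -c "
from h import *
crop(cv2.imread('pics/p_top.png'),185,175,70,60,11,'pics/m_top.png',2.2)
crop(cv2.imread('pics/p_side.png'),235,240,75,60,10,'pics/m_side.png',1.6)
"
```

```text
(no output)
```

View pics/m_top.png

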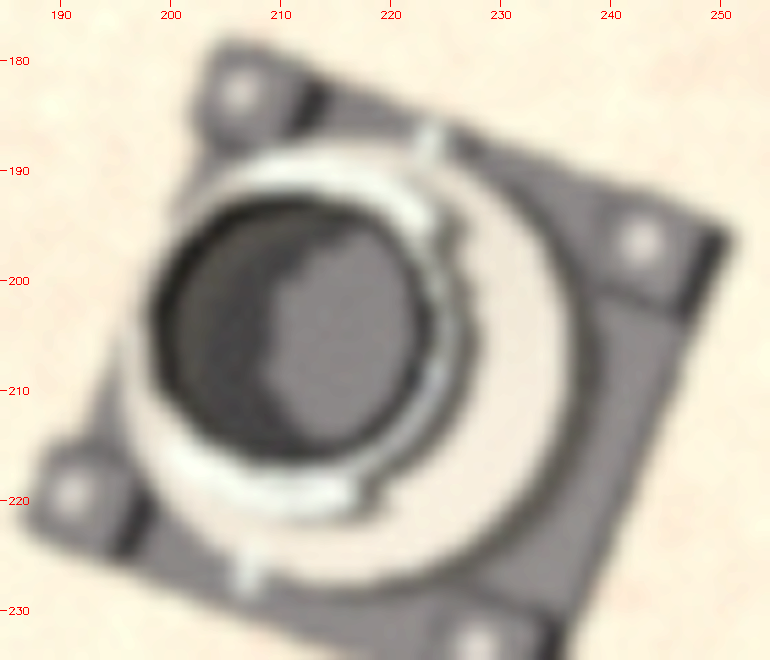

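View pics/m_side.png

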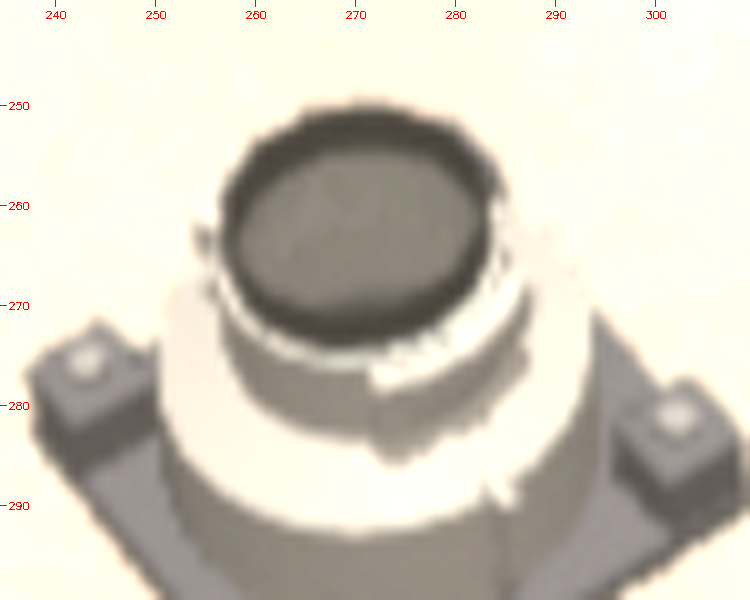

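```bash
python3 -c "
from h import *
print(plane('top',[(211,204.5)],.112),plane('side',[(270.5,262)],.112),tri((211,204.5),(270.5,262)))
"
```

```text
[[0.51106044 0.30336145 0.112     ]] [[0.50580801 0.30901812 0.112     ]] (array([0.51112795, 0.30483906, 0.10418661]), np.float64(0.0022690001944321056))
```

Mouth measures (0.511, 0.305), which agrees with the cap's position. Now the tube.

```bash
python3 -c "
from h import *
st(); goal(.5413,-.3215,.18,55)
"
```

```text
t 10.62 tcp [0.5527 0.0319 0.1861] az 55.0 tilt 0.19 F [-0.4  0.6  0.4] T [ 0.03 -0.04 -0.01] op 0.0641 q6 0.53
shift [-29.6   19.34   0.65] turn [ 0.18 -0.05  0.  ]
```

Call:
{"fn": "play_rows", "kwargs": {"motion": [[[-1,-4.9,3.2,0,0,0,0],[-1,-9.8,6.4,0,0,0,0],[-1,-14.8,9.6,0,0,0,0],[-1,-19.7,12.9,0,0,0,0],[-1,-24.6,16.1,0,0,0,0],[-1,-28,18.3,0.3,0.2,0,0],[-1,-29.6,19.3,0.6,0.2,0,0],[-1,-29.6,19.3,0.6,0.2,0,0],[-1,-29.6,19.3,0.6,0.2,0,0]]]}}

```text
t: 11.75
tool_pos: [0.541, -0.3197, 0.1798]
tool_rot: [-2.784, -1.451, -0.001]
contact_force: [0.4, -0.1, -0.4]
opening: 0.0856
```

```bash
python3 -c "
from h import *
from station import ctrl
st()
for n in ('side','top'):
  d=ctrl.get_image(n)['color'][...,::-1].copy(); cv2.imwrite(f'pics/q_{n}.png',d)
  if n=='side': crop(d,330,60,100,110,6,'pics/q_c.png')
st(); goal(.5413,-.3215,.078,55)
"
```

```text
t 11.75 tcp [ 0.541  -0.3197  0.1798] az 55.07 tilt 0.13 F [ 0.4 -0.1 -0.4] T [ 0.02 -0.03 -0.04] op 0.0856 q6 -0.04
t 11.85 tcp [ 0.5413 -0.3198  0.1805] az 55.1 tilt 0.08 F [0.2 0.  1. ] T [-0.02 -0.    0.03] op 0.0853 q6 -0.04
shift [-0.15  0.11 10.25] turn [-0.04 -0.07  0.1 ]
```

View pics/q_c.png

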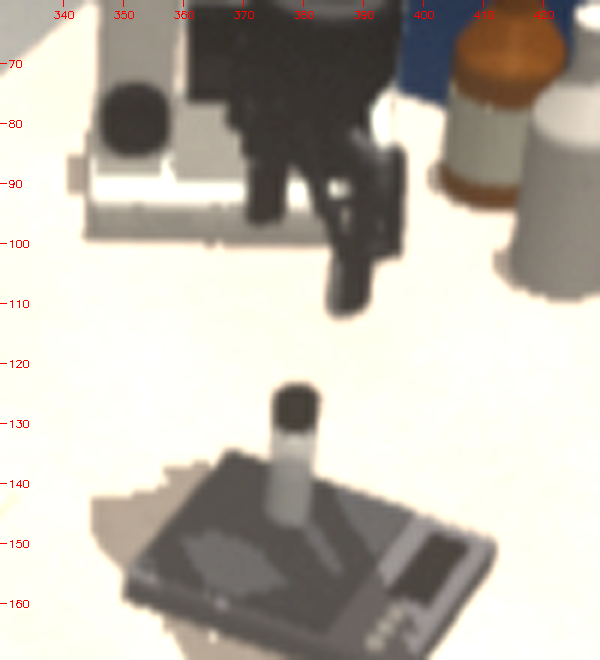

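Fingers at (367,97) and (387,111) straddle the tube at (379,127). Descending.

Call:
{"fn": "play_rows", "kwargs": {"motion": [[[-1,-0.1,0.1,4,0,0,0],[-1,-0.1,0.1,8,0,0,0],[-1,-0.1,0.1,10.2,0,0,0],[-1,-0.1,0.1,10.2,0,0,0],[-0.5,-0.1,0.1,10.2,0,0,0],[-0.2,-0.1,0.1,10.2,0,0,0],[0,-0.1,0.1,10.2,0,0,0],[0.2,-0.1,0.1,10.2,0,0,0],[0.4,-0.1,0.1,10.2,0,0,0],[0.6,-0.1,0.1,10.2,0,0,0],[0.8,-0.1,0.1,10.2,0,0,0],[0.8,-0.1,0.1,10.2,0,0,0]]], "newtons": 40}}

```text
t: 13.35
tool_pos: [0.5419, -0.3213, 0.0789]
tool_rot: [-2.785, -1.453, -0.002]
contact_force: [-0.2, -1.1, 1.4]
opening: 0.0248
```

```bash
python3 -c "
from h import *
from station import ctrl
st()
d=ctrl.get_image('side')['color'][...,::-1].copy()
crop(d,330,60,100,110,6,'pics/q2_c.png')
"
```

```text
t 13.35 tcp [ 0.5419 -0.3213  0.0789] az 55.1 tilt 0.07 F [-0.2 -1.1  1.4] T [-0.13 -0.12  0.01] op 0.0248 q6 -0.05
```

View pics/q2_c.png

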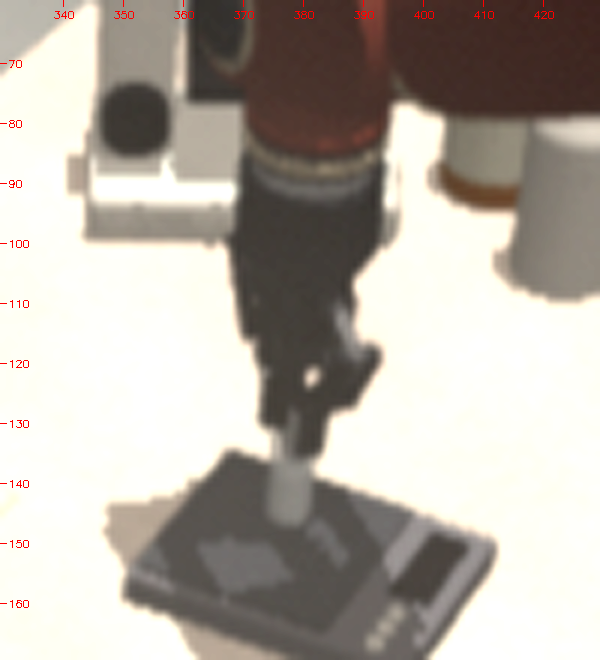

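The tube is gripped upright near its top (24.8 mm opening). Lifting and carrying.

Call:
{"fn": "play_rows", "kwargs": {"motion": [[[0.8,0,0,-1,0,0,0],[0.8,0,0,-5,0,0,0],[0.8,0,0,-10,0,0,0],[0.8,0,0,-15,0,0,0],[0.8,0,0,-15,0,0,0],[0.8,0,0,-15,0,0,0]]]}}

```text
t: 14.15
tool_pos: [0.5413, -0.321, 0.2284]
tool_rot: [-2.784, -1.453, -0.001]
contact_force: [-0.1, 0.7, -1.1]
opening: 0.0247
```

```bash
python3 -c "
from h import *
st(); goal(.5112,.305,.22,55)
"
```

```text
t 14.15 tcp [ 0.5413 -0.321   0.2284] az 55.11 tilt 0.08 F [-0.1  0.7 -1.1] T [0.03 0.01 0.01] op 0.0247 q6 -0.05
shift [ 49.62 -38.28   0.93] turn [-0.04 -0.07  0.11]
```

Call:
{"fn": "play_rows", "kwargs": {"motion": [[[0.8,4,-3.1,0,0,0,0],[0.8,8,-6.2,0,0,0,0],[0.8,12,-9.3,0,0,0,0],[0.8,16,-12.4,0,0,0,0],[0.8,20,-15.5,0,0,0,0],[0.8,24,-18.5,0,0,0,0],[0.8,28,-21.6,0,0,0,0],[0.8,32,-24.7,0,0,0,0],[0.8,36,-27.8,0,0,0,0],[0.8,40,-30.9,0,0,0,0],[0.8,44,-34,0,0,0,0],[0.8,47,-36.3,0,0,0,0],[0.8,49,-37.8,0,0,0,0],[0.8,49.6,-38.3,0,0,0,0],[0.8,49.6,-38.3,0,0,0,0],[0.8,49.6,-38.3,0,0,0,0]]]}}

```text
t: 16.15
tool_pos: [0.5109, 0.3038, 0.2287]
tool_rot: [-2.785, -1.451, 0.001]
contact_force: [-0.1, 0.6, -0.5]
opening: 0.0248
```

```bash
python3 -c "
from h import *
from station import ctrl
st()
d=ctrl.get_image('side')['color'][...,::-1].copy()
crop(d,210,170,110,120,5,'pics/r_c.png')
st(); goal(.5112,.305,.12,55)
"
```

```text
t 16.15 tcp [0.5109 0.3038 0.2287] az 55.04 tilt 0.06 F [-0.1  0.6 -0.5] T [ 0.04  0.02 -0.02] op 0.0248 q6 1.02
t 16.2 tcp [0.511  0.3038 0.229 ] az 55.03 tilt 0.06 F [-0.7  0.1 -0.8] T [ 0.03  0.   -0.02] op 0.0248 q6 1.02
shift [ 0.1  -0.04 10.9 ] turn [-0.05 -0.03  0.03]
```

View pics/r_c.png

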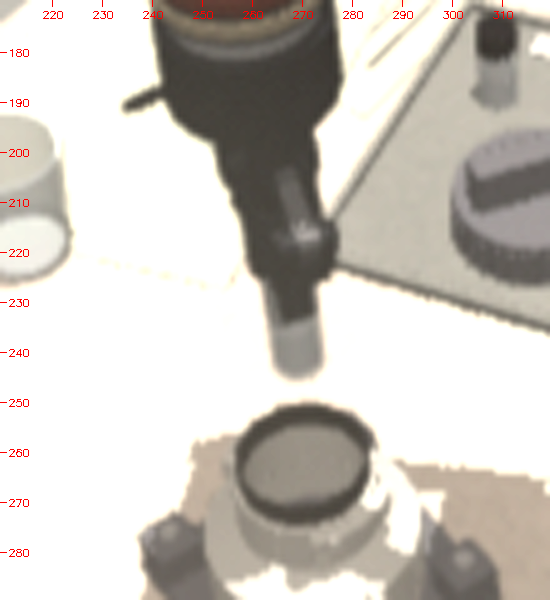

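The tube hangs upright at (269,240) above the open mouth at (270,262). Lowering to just above the seal.

Call:
{"fn": "play_rows", "kwargs": {"motion": [[[0.8,0.1,0,3,0,0,0],[0.8,0.1,0,6,0,0,0],[0.8,0.1,0,8.5,0,0,0],[0.8,0.1,0,10.3,0,0,0],[0.8,0.1,0,10.6,0,0,0],[0.8,0.1,0,10.6,0,0,0],[0.8,0.1,0,10.6,0,0,0]]]}}

```text
t: 17.08
tool_pos: [0.5125, 0.3051, 0.1245]
tool_rot: [-2.786, -1.451, -0.004]
contact_force: [0.3, -1.3, 0.0]
opening: 0.0248
```

```bash
python3 -c "
from h import *
from station import ctrl
st()
d=ctrl.get_image('side')['color'][...,::-1].copy()
crop(d,210,170,110,120,5,'pics/r2_c.png')
st()
"
```

```text
t 17.07 tcp [0.5125 0.3051 0.1245] az 55.03 tilt 0.16 F [ 0.3 -1.3  0. ] T [ 0.08 -0.02 -0.01] op 0.0248 q6 1.02
t 17.12 tcp [0.5124 0.3051 0.1244] az 55.03 tilt 0.15 F [0.3 0.1 0.5] T [ 0.02 -0.03  0.05] op 0.025 q6 1.02
```

View pics/r2_c.png

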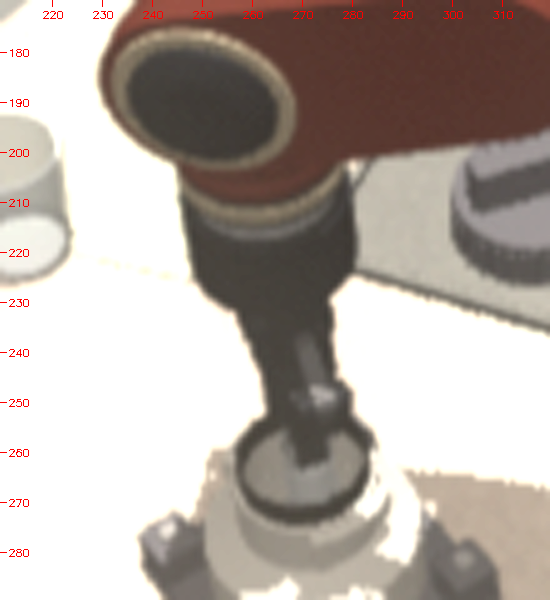

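The tube's foot is inside the mouth, about 38 mm below the seal top. Releasing.

Call:
{"fn": "play_rows", "kwargs": {"motion": [[[-0.3,0,0,0,0,0,0],[-0.3,0,0,0,0,0,0],[-0.3,0,0,0,0,0,0],[-0.3,0,0,-3,0,0,0],[-0.3,0,0,-7,0,0,0],[-0.3,0,0,-11,0,0,0],[-0.3,0,0,-11,0,0,0]]]}}

```text
t: 18.0
tool_pos: [0.5143, 0.3058, 0.2395]
tool_rot: [-2.786, -1.451, -0.017]
contact_force: [0.6, 0.3, -0.2]
opening: 0.0555
```

```bash
python3 -c "
from h import *
from station import ctrl
st()
d=ctrl.get_image('side')['color'][...,::-1].copy()
crop(d,210,170,110,120,5,'pics/r3_c.png')
st(); goal(.5524,.0318,.19,55)
"
```

```text
t 18.0 tcp [0.5143 0.3058 0.2395] az 55.04 tilt 0.63 F [ 0.6  0.3 -0.2] T [0.01 0.01 0.05] op 0.0555 q6 1.02
t 18.05 tcp [0.5131 0.3053 0.2367] az 55.04 tilt 0.37 F [-0.5 -0.7 -0.2] T [-0.08  0.02 -0.01] op 0.0557 q6 1.02
shift [-20.19  18.88   4.59] turn [ 0.14 -0.34  0.04]
```

View pics/r3_c.png

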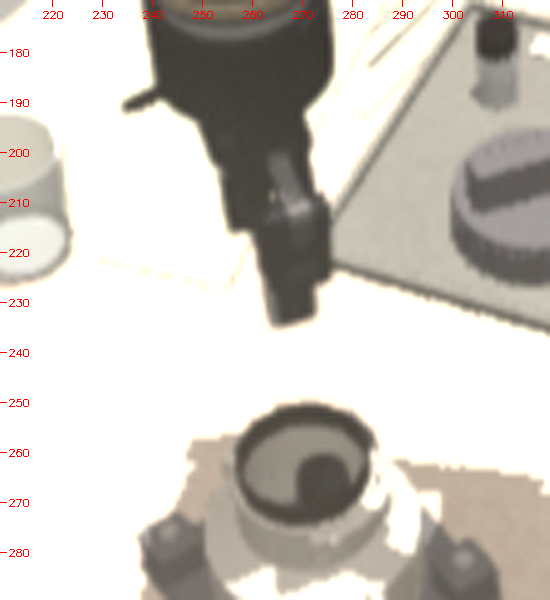

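The tube is in the jar, its stopper visible inside the mouth at (274,265). Back to the cap.

Call:
{"fn": "play_rows", "kwargs": {"motion": [[[-0.5,-4,3.7,0,0,0,0],[-0.5,-8,7.5,0,0,0,0],[-0.5,-12,11.2,0,0.1,-0.3,0],[-0.5,-16,15,3,0.1,-0.3,0],[-0.5,-20.2,18.9,6,0.1,-0.3,0],[-0.5,-20.2,18.9,9,0.1,-0.3,0],[-0.5,-20.2,18.9,9,0.1,-0.3,0],[-0.5,-20.2,18.9,9,0.1,-0.3,0]]]}}

```text
t: 19.05
tool_pos: [0.5527, 0.0323, 0.1461]
tool_rot: [2.785, 1.452, 0.001]
contact_force: [0.4, 0.5, 0.2]
opening: 0.064
```

```bash
python3 -c "
from h import *
st(); goal(.5524,.0318,.045,55)
"
```

```text
t 19.05 tcp [0.5527 0.0323 0.1461] az 55.08 tilt 0.05 F [0.4 0.5 0.2] T [-0.   -0.   -0.01] op 0.064 q6 0.53
shift [-0.07 -0.   10.11] turn [ 0.03 -0.04  0.08]
```

Call:
{"fn": "play_rows", "kwargs": {"motion": [[[-0.5,-0.05,0,4,0,0,0],[-0.5,-0.05,0,8,0,0,0],[-0.5,-0.05,0,10,0,0,0],[-0.5,-0.05,0,10.1,0,0,0],[0,-0.05,0,10.1,0,0,0],[0.3,-0.05,0,10.1,0,0,0],[0.5,-0.05,0,10.1,0,0,0],[0.7,-0.05,0,10.1,0,0,0],[1,-0.05,0,10.1,0,0,0],[1,-0.05,0,10.1,0,0,0],[1,-0.05,0,10.1,0,0,0]]], "newtons": 100}}

```text
t: 20.42
tool_pos: [0.5536, 0.0318, 0.0467]
tool_rot: [2.785, 1.452, 0.005]
contact_force: [-1.1, 0.2, 5.9]
opening: 0.018
```

```bash
python3 -c "
from h import *
st()
"
```

```text
t 20.43 tcp [0.5536 0.0318 0.0467] az 55.07 tilt 0.18 F [-1.1  0.2  5.9] T [ 0.13  0.26 -0.04] op 0.018 q6 0.53
```

Call:
{"fn": "play_rows", "kwargs": {"motion": [[[1,0,0,-2,0,0,0],[1,0,0,-7,0,0,0],[1,0,0,-12,0,0,0],[1,0,0,-17,0,0,0],[1,0,0,-19,0,0,0],[1,0,0,-19,0,0,0],[1,0,0,-19,0,0,0]]], "newtons": 120}}

```text
t: 21.3
tool_pos: [0.5517, 0.0319, 0.2335]
tool_rot: [-2.785, -1.452, 0.002]
contact_force: [-0.3, 0.0, -1.3]
opening: 0.0178
```

```bash
python3 -c "
from h import *
st(); goal(.5118,.3058,.23,54.5)
"
```

```text
t 21.3 tcp [0.5517 0.0319 0.2335] az 55.07 tilt 0.11 F [-0.3  0.  -1.3] T [ 0.01  0.   -0.02] op 0.0178 q6 0.53
shift [ 20.17 -18.95   0.37] turn [-0.1   0.03  0.57]
```

Call:
{"fn": "play_rows", "kwargs": {"motion": [[[1,4,-3.7,0,0,0,0],[1,8,-7.5,0,0,0,0],[1,12,-11.3,0,0,0,0.5],[1,16,-15,0,0,0,0.5],[1,19,-17.9,0,-0.1,0,0.5],[1,20.2,-19,0,-0.1,0,0.5],[1,20.2,-19,0,-0.1,0,0.5],[1,20.2,-19,0,-0.1,0,0.5]]]}}

```text
t: 22.3
tool_pos: [0.5117, 0.305, 0.2328]
tool_rot: [2.792, 1.438, -0.003]
contact_force: [-0.4, -0.0, -1.5]
opening: 0.0175
```

```bash
python3 -c "
from h import *
from station import ctrl
st()
d=ctrl.get_image('side')['color'][...,::-1].copy()
crop(d,200,180,120,110,6,'pics/s_c.png')
st(); goal(.5120,.3058,.138,54.5)
"
```

```text
t 22.3 tcp [0.5117 0.305  0.2328] az 54.5 tilt 0.13 F [-0.4 -0.  -1.5] T [ 0.04  0.01 -0.  ] op 0.0175 q6 1.03
t 22.35 tcp [0.5118 0.3049 0.2332] az 54.47 tilt 0.09 F [-0.4  0.5 -1.4] T [-0.05  0.04  0.03] op 0.0175 q6 1.03
shift [ 0.1  -0.04  9.52] turn [-0.01  0.09 -0.03]
```

View pics/s_c.png

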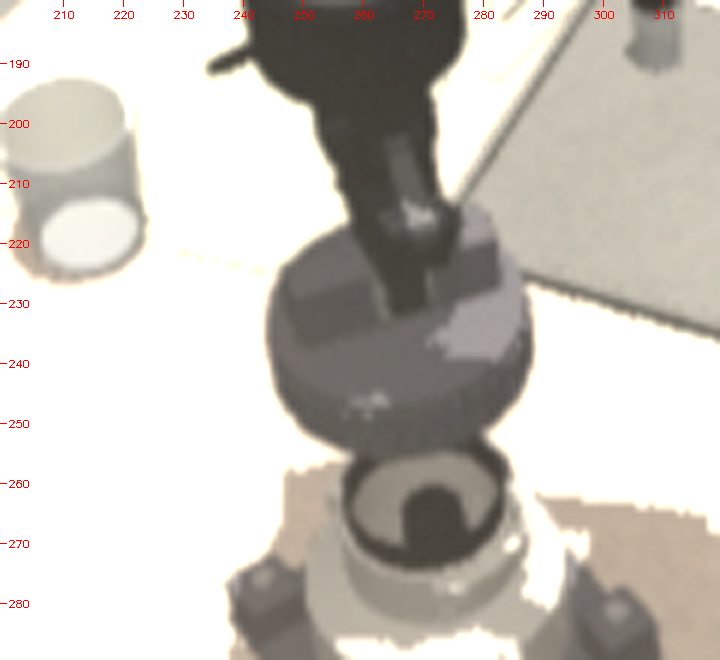

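The cap is held level above the mouth, with the tube's stopper visible inside at (272,265). Lowering it on.

Call:
{"fn": "play_rows", "kwargs": {"motion": [[[1,0.1,0,3,0,0,0],[1,0.1,0,6,0,0,0],[1,0.1,0,8,0,0,0],[1,0.1,0,9,0,0,0],[1,0.1,0,9.6,0,0,0],[1,0.1,0,10.1,0,0,0],[1,0.1,0,10.5,0,0,0],[1,0.1,0,10.5,0,0,0]]]}}

```text
t: 23.35
tool_pos: [0.5123, 0.3056, 0.1281]
tool_rot: [2.793, 1.438, -0.002]
contact_force: [0.5, -0.1, -1.9]
opening: 0.0176
```

```bash
python3 -c "
from h import *
from station import ctrl
st()
d=ctrl.get_image('side')['color'][...,::-1].copy()
crop(d,200,180,120,110,6,'pics/s2_c.png')
st()
"
```

```text
t 23.35 tcp [0.5123 0.3056 0.1281] az 54.48 tilt 0.09 F [ 0.5 -0.1 -1.9] T [-0.02 -0.03 -0.  ] op 0.0176 q6 1.03
t 23.4 tcp [0.5124 0.3057 0.1284] az 54.48 tilt 0.07 F [-0.6 -0.  -1.3] T [-0.03  0.   -0.03] op 0.0175 q6 1.03
```

View pics/s2_c.png

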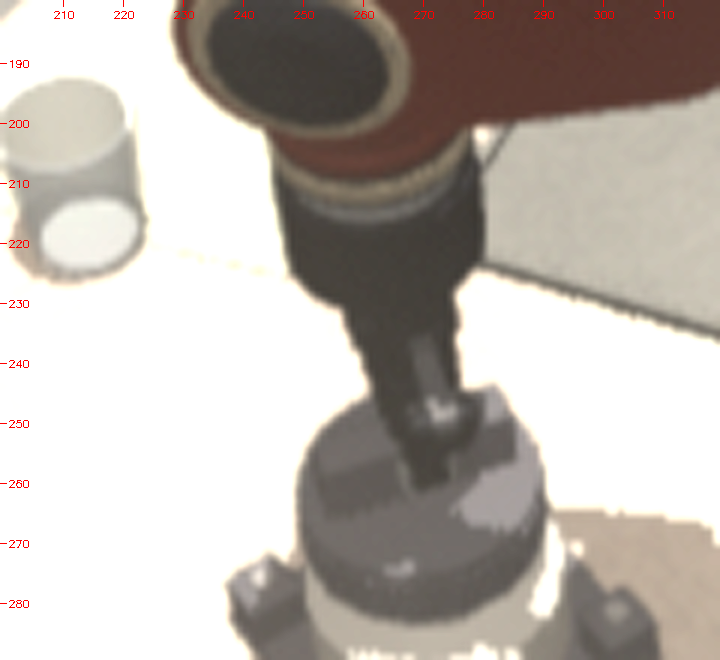

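The cap went on with no side force. Pushing down.

Call:
{"fn": "play_rows", "kwargs": {"motion": [[[1,0,0,0.4,0,0,0],[1,0,0,0.8,0,0,0],[1,0,0,1.2,0,0,0],[1,0,0,1.6,0,0,0],[1,0,0,1.9,0,0,0],[1,0,0,2.1,0,0,0],[1,0,0,2.1,0,0,0]]]}}

```text
t: 24.28
tool_pos: [0.5135, 0.3063, 0.1138]
tool_rot: [2.792, 1.438, 0.001]
contact_force: [-11.2, -6.2, 25.6]
opening: 0.0176
```

```bash
python3 -c "
from h import *
st()
"
```

```text
t 24.27 tcp [0.5135 0.3063 0.1138] az 54.5 tilt 0.06 F [-11.2  -6.2  25.6] T [-0.92  2.21  0.  ] op 0.0176 q6 1.03
```

At the stop (0.1138, as expected). Turning clockwise while pressed.

Call:
{"fn": "play_rows", "kwargs": {"motion": [[[1,0,0,0.7,0,0,0],[1,0,0,0.7,0,0,8],[1,0,0,0.7,0,0,17],[1,0,0,0.7,0,0,26],[1,0,0,0.7,0,0,35],[1,0,0,0.7,0,0,44],[1,0,0,0.7,0,0,53],[1,0,0,0.7,0,0,62],[1,0,0,0.7,0,0,70],[1,0,0,0.7,0,0,74.5],[1,0,0,0.7,0,0,74.5],[1,0,0,0.7,0,0,74.5]]]}}

```text
t: 25.78
tool_pos: [0.5144, 0.3061, 0.1138]
tool_rot: [3.092, -0.544, 0.003]
contact_force: [-15.2, -7.9, 30.1]
opening: 0.0177
```

```bash
python3 -c "
from h import *
st()
"
```

```text
t 25.77 tcp [0.5144 0.3061 0.1138] az -19.97 tilt 0.16 F [-15.2  -7.9  30.1] T [-1.76  2.52 -0.06] op 0.0177 q6 2.33
```

Call:
{"fn": "play_rows", "kwargs": {"motion": [[[1,-0.1,0,-0.3,0,0,0],[1,-0.2,0,-0.6,0,0,0],[1,-0.2,0,-0.75,0,0,0],[1,-0.2,0,-0.75,0,0,0]]]}}

```text
t: 26.28
tool_pos: [0.5138, 0.306, 0.1218]
tool_rot: [3.091, -0.545, 0.008]
contact_force: [3.8, -3.9, 1.9]
opening: 0.0181
```

```bash
python3 -c "
from h import *
st()
"
```

```text
t 26.27 tcp [0.5138 0.306  0.1218] az -19.98 tilt 0.35 F [ 3.8 -3.9  1.9] T [-0.71 -0.39 -0.03] op 0.0181 q6 2.34
```

Call:
{"fn": "play_rows", "kwargs": {"motion": [[[0.6,0,0,0,0,0,0],[0.2,0,0,0,0,0,0],[-0.2,0,0,0,0,0,0],[-0.5,0,0,0,0,0,0],[-0.5,0,0,-1,0,0,0],[-0.5,0,0,-5,0,0,0],[-0.5,0,0,-10,0,0,0],[-0.5,0,0,-12,0,0,0],[-0.5,-15,22,-12,0,0,0],[-0.5,-15,22,-12,0,0,0],[-0.5,-15,22,-12,0,0,0],[-0.5,-15,22,-12,0,0,0],[-0.5,-15,22,-12,0,0,0],[-0.5,-15,22,-12,0,0,0]]]}}

```text
t: 28.02
tool_pos: [0.2967, 0.1506, 0.2413]
tool_rot: [3.092, -0.546, 0.011]
contact_force: [0.5, 0.4, 0.4]
opening: 0.0641
```

```bash
python3 -c "
from h import *
from station import ctrl
st()
for n in ('side','top'):
  d=ctrl.get_image(n)['color'][...,::-1].copy(); cv2.imwrite(f'pics/e_{n}.png',d)
d=cv2.imread('pics/e_top.png');s=cv2.imread('pics/e_side.png')
crop(d,185,175,70,60,11,'pics/e_ct.png',2.4)
crop(s,235,230,75,60,10,'pics/e_cs.png',1.6)
a=cv2.imread('pics/side0.png');print('mean diff vs start side,top', np.abs(a[235:295,235:310].astype(int)-s[235:295,235:310]).mean(),np.abs(cv2.imread('pics/top0.png')[175:235,185:255].astype(int)-d[175:235,185:255]).mean())
"
```

```text
t 28.02 tcp [0.2967 0.1506 0.2413] az -20.03 tilt 0.43 F [0.5 0.4 0.4] T [ 0.01  0.04 -0.01] op 0.0641 q6 2.17
mean diff vs start side,top 7.273407407407407 2.1074603174603173
```

View pics/e_ct.png

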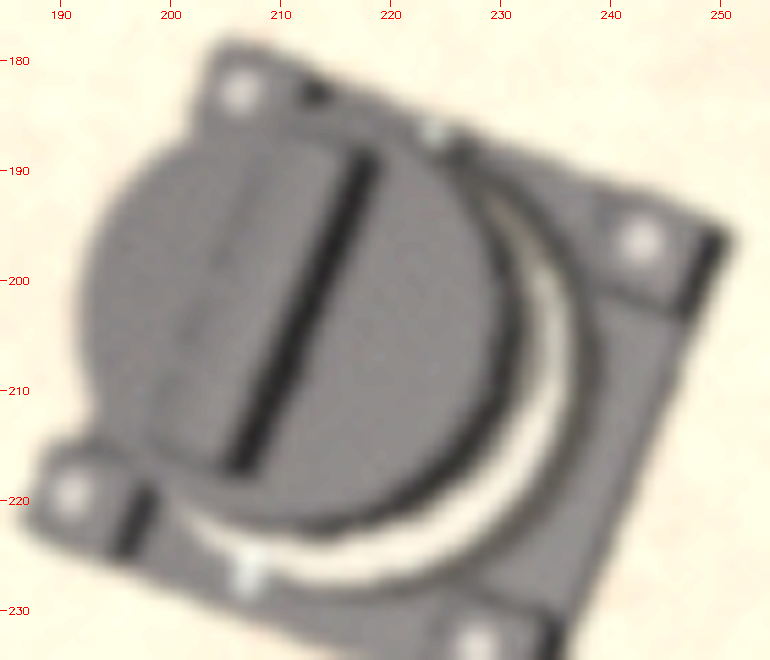

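View pics/e_cs.png

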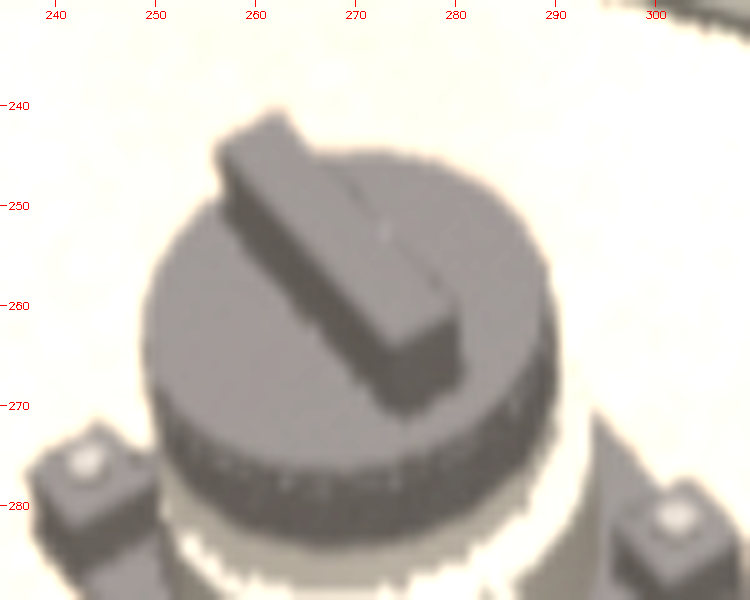

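View pics/e_side.png

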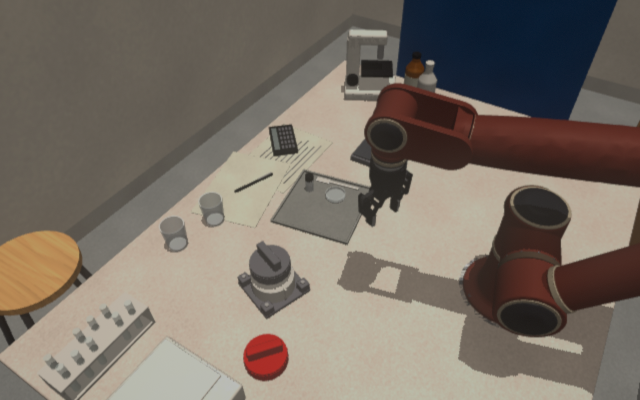

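```bash
python3 -c "
from h import *
tc=np.array([(217.3,189.7),(205.6,217.7)]); 
p=np.array([.511,.305,.144])
for d in ([.0025,0,0],[.0025,-.001,0],[0,0,.006],[.0025,0,.001]):
  print(d,proj('top',p+d)-proj('top',p),proj('side',p+d)-proj('side',p))
a0=cv2.cvtColor(cv2.imread('pics/top0.png'),6).astype(np.float32);a1=cv2.cvtColor(cv2.imread('pics/e_top.png'),6).astype(np.float32)
b0=cv2.cvtColor(cv2.imread('pics/side0.png'),6).astype(np.float32);b1=cv2.cvtColor(cv2.imread('pics/e_side.png'),6).astype(np.float32)
for A,B,(x,y,w,h) in((a0,a1,(198,188,24,30)),(b0,b1,(252,240,34,34))):
  print(cv2.phaseCorrelate(A[y:y+h,x:x+w].copy(),B[y:y+h,x:x+w].copy(),cv2.createHanningWindow((w,h),cv2.CV_32F)))
"
```

```text
[0.0025, 0, 0] [[ 0.04787476 -0.99322794]] [[-0.84136205 -0.42883968]]
[0.0025, -0.001, 0] [[ 0.44728108 -0.98831556]] [[-0.59012802 -0.70815588]]
[0, 0, 0.006] [[-0.62645342 -0.35563921]] [[-0.22693751 -1.59018345]]
[0.0025, 0, 0.001] [[-0.05600915 -1.05308817]] [[-0.87954573 -0.69312067]]
((-0.47447506399628026, -0.07488921413594518), 0.9037096367941962)
((-0.8466190810978382, -0.3674110594658302), 1.076648876254941)
```

The end views show the cap at its starting height (no measurable rise) with the bar back in the locked direction. It sits about 2.5 mm towards +x of where it started, within the 6 mm allowed. The tray items and red cap look unmoved, and the arm is clear, so I hand in.

```bash
python3 -c "
from station import ctrl
print(ctrl.finish_job())
from h import *
st()"
```

```text
the job is handed in; nothing more can be done
None
the job is handed in; nothing more can be done
```

I handed the job in at about 28 s, with the sample tube in the jar and the cap back on. No verdict was reported, so the result rests on my own checks.

**What I did:** I pushed the cap down to its stop, turned it 75° counter-clockwise and lifted it off. I set it on the clear part of the tray, lowered the balance tube upright into the mouth and let it go. Then I put the cap back, pushed to the stop, turned it 74.5° clockwise and let it rise.

**Last checks:**
- **Height and direction:** the cap rose 8 mm from the stop, to its locked height. The side view shows no measurable height change from the start, and the tool read −19.98° as the cap rose, against −20.09° at the first grip.
- **Tube:** I saw the stopper inside the mouth just before the cap went back on.
- **Clearance:** the gripper was clear of everything. The tray items and the red cap looked unmoved in the side view, though I did not measure them.

**Disagreements:**
- **Off-centre:** the cap sits about 2.5 mm towards +x of where it started. That is slightly over its 2 mm loose fit but within the 6 mm allowed.
- **Image check:** an automatic image match on the top view gave a different shift from the one I read by eye. I relied on the side view's match, which agreed with my reading.
- **Lock:** I did not pull on the cap to test it.

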